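# Unlock and open the bedside medicine box

## Task

Open the steel medicine box so that the tablets can be reached: slide its lock bolt all the way back first, then slide the lid fully open. Do not force the lid while it is still locked, and let go of everything at the end.

Things in the scene. Friction and masses are not known exactly. Their poses are not given: they have to be found in the camera images.
- lock_grip (a point): Top centre, 82 mm above the table, of a black round post, 20 mm across, 33 mm tall, on a dark steel bolt (50 x 14 x 8 mm, lying along x) on top of the steel medicine box (130 mm in x, 190 in y, 40 high, fixed). Site axes = box axes, z up. Slide along -x to unlock. A yellow cup (75 mm high) is 125 mm to +x of the box centre, a remote (14 mm) 120 mm to -x.
- lock (a joint): How far the bolt is drawn back, m: 0 fully in, 0.030 fully back (stop). Starts at 0 to 0.006. Below 0.020 its end stands before the lid's edge and blocks it. About 2 N of friction; stays where left. Only the medicine box has a post and bolt: a smaller steel tin (95 x 130 mm) with the same black bar alone is no part of the job.
- lid_grip (a point): Top centre, 82 mm above the table, of a black upright bar, 44 mm (x) by 14 mm (y), 38 mm tall, on the box's sliding lid, a steel plate 66 x 85 x 4 mm with its top 45 mm above the table. Same axes as lock_grip; the lid opens along +y. With both shut it is 38 mm to +x and 55 mm to -y of the post. Pinch across y from above.
- lid (a joint): How far the lid is open, m: 0 shut, 0.070 fully open (stop). Starts at 0 to 0.003; it has 5 mm of play while locked. About 2 N of friction; stays where it is left.

How it is judged:
By the outcome, as a careful person would: the job done as asked, in the order asked, and still so for the second after the job is handed in, with the robot touching nothing.
It also fails if it takes over 42 s, if anything falls off the work surface, if the arm or the gripper's body presses on something with over 40 N, if the wrist force passes 120 N, or if a joint passes its speed limit or range.

## Robot

A 6-joint arm with a two-finger parallel gripper is mounted at the origin on the work surface. World frame = base frame: x ahead of the robot, y to its left, z up, the work surface at z = 0. Lengths are in mm, angles in rad, forces in N, time in s.
With the tool pointing down it reaches from about 300 to 775 mm from the base axis. Payload 14.6 kg.
Tool frame: the origin (TCP) lies between the finger pads; the fingertips stand 8 mm ahead of it and the grasp point (between the pads) lies 11 mm behind it; z points along the fingers, y is the direction in which the jaws open and shut (so a half turn about z gives the same grasp; the last joint's range is limited). The gripper opens to 94 mm and grips with 3 to 60 N. Pads are 16 mm wide; open, the fingers measure 119 mm over their backs; the gripper's body (75 mm by 177 mm) begins 78 mm behind the grasp point.
Start: joints at [-0.067, 0.3, 1.521, -0, 1.321, -0.067], TCP at [549.99, -0.002, 174.246] pointing down, gripper open.
Joint ranges: [-3.03, 3.03], [-0.79, 2.21], [0.23, 2.52], [-1.04, 4.18], [0, 3.07], [-2.55, 2.55]. Speed limits (rad/s): [2.22, 2.22, 2.57, 3.14, 3.14, 3.14].

## Interface

Orientations are given as [roll, pitch, yaw] about the fixed x, y, z axes, in that order (R = Rz(yaw) Ry(pitch) Rx(roll)).
In Python, from cell import manip gives the robot as it stands. The module is installed in compiled form; this text tells all that it offers.
- The arm moves only by the tool send_rows, never from a script. Its argument "series" is a list that holds one entry, the list of rows, each a list of 5 numbers: the opening, from 0 (shut) to 1 (fully open), then the shift along the tool's x, y, z in mm, then the turn about the tool's z in degrees. In form: [[[gripper, dx, dy, dz, roll], ...]]. A call has 1 to 10 rows; each row is the pose to reach, as a shift and turn from the pose commanded when the call began, along the tool's axes at that moment; what a row does not reach only later rows make up. A row lasts 1/10 s, in which the tool goes at most 50 mm and 8.59 degrees, less where a joint would pass 70% of its speed; a pose out of reach is approached as far as the arm can. A call with a gripper value outside its range is refused whole. The fingers move at their own pace and stop on an object; "newtons" is the grip in N (left out, the last holds). Time passes only in rows, so rows that repeat a pose let the fingers close. It gives the time, the measured TCP pose, the force and the opening at its end, in the units of the state.
- manip.read_state(): the state, without advancing time (a new reading comes with each control period).
- manip.camera(name): name is "scene" or "side" or "wrist"; returns a dict with "img" (384x512x3 uint8, red, green, blue), "vfov" (degrees; the focal length in pixels is half the picture's height over the tangent of half this angle, whatever the lens; pixels are square), "cx", "cy" (the principal point, pixels), "pose" (4x4, takes a point from camera to world coordinates); the wrist camera has in their place "T_tool_cam" (4x4, takes a point from camera to tool coordinates, whose origin is the TCP and whose axes are the flange's). Camera axes: x right, y down, z forward; pixel columns grow to the right and rows downward; lengths in mm; the calibration is good to about 2 mm. A picture is of the moment at which its call begins: read the wrist's pose just before it. There is no depth.
- manip.sign_off(): hands the job in, once; it reports no verdict.
Trained networks look in a picture, given as the dict that the camera call returned (one of the last four; its "shot" number tells which), for a name from the list of things; names that differ only in an ending like _2 or _b are one class to them, and where a whole thing is asked for, a point or a joint stands for the part that bears it (a point fixed in the world has none). Each returns a list of dicts, best first, with "conf" (0 to 1); they miss things now and then, are a little off and sometimes report something else, mostly with a low value. They report only what shows in the picture. A call takes as long as a camera call.
- manip.find_in(target, picture): "rect" ([left, top, width, height] in pixels, round what is visible of it).
- manip.silhouettes(target, picture): "pixels" (384x512 bool, what is visible of it) and "rect" ([left, top, width, height] in pixels, round what is visible of it).
The state is a dict: "clock": time; "joints": joint angles; "qd": joint speeds; "effort": joint torques, N m; "eef_pos": TCP position; "eef_rot": TCP orientation; "wrist_force": force on the tool from outside, world axes, zero at the start; "moment": the same for the moment, N m; "finger_gap": finger opening in mm.
Only numpy, scipy, OpenCV 4.12 (cv2) and the standard library are available. Lean on these libraries where they do the work, as an engineer would, in place of code of your own. Each camera call takes 0.05 s, during which the arm holds its last target. There are 200 camera calls.

## Working session

There is one attempt and no reset: what is moved stays moved. The work goes in short steps, Python scripts to look and compute and a tool call to move; the robot and the scene stay as the last step left them, time stands still between calls to the robot, and variables do not carry over. Pictures are saved under pics/ and viewed, about 8 in all and at most 12, crops included, and the job is handed in when it is done.

Besides the shell and the picture viewer there is one more tool, called as a command line: name --argument value ..., lists and objects as JSON in quotes. send_rows: Moves the arm, as the interface text tells. Its arguments: {"type":"object","properties":{"series":{"type":"array"},"newtons":{"type":"number"}},"required":["series"]}

```bash
mkdir -p pics; cat > h.py <<'E'
import numpy as np, cv2, json
from scipy.spatial.transform import Rotation as R
from cell import manip
def snap(n,f=None):
    s=manip.read_state(); c=manip.camera(n)
    if 'pose' in c: T=np.array(c['pose'])
    else:
        W=np.eye(4); W[:3,:3]=R.from_euler('xyz',s['eef_rot']).as_matrix(); W[:3,3]=s['eef_pos']; T=W@np.array(c['T_tool_cam'])
    c['T']=T; c['f']=192/np.tan(np.radians(c['vfov'])/2)
    if f: cv2.imwrite('pics/'+f,c['img'][:,:,::-1])
    return c
def onz(c,u,v,z):
    d=c['T'][:3,:3]@np.array([(u-c['cx'])/c['f'],(v-c['cy'])/c['f'],1]); o=c['T'][:3,3]
    return o+d*(z-o[2])/d[2]
def proj(c,p):
    q=np.linalg.inv(c['T'])@np.append(p,1); return c['cx']+c['f']*q[0]/q[2], c['cy']+c['f']*q[1]/q[2]
E
python3 - <<'E'
from h import *
s=manip.read_state(); print(s)
for n in ['scene','side','wrist']:
    c=snap(n,n+'0.png'); print(n,c['T'].round(2).tolist(),c['f'],c['cx'],c['cy'])
    for t in ['lock_grip','lid_grip']:
        print(t,[(d['rect'],round(d['conf'],2)) for d in manip.find_in(t,c)])
a=[cv2.imread(f'pics/{n}0.png') for n in ['scene','wrist']]
cv2.imwrite('pics/both.png',cv2.resize(np.hstack(a),(800,300)))
E
```

```text
{'clock': 0.0, 'joints': array([-6.65764929e-02,  3.00481929e-01,  1.52159007e+00, -1.66339955e-05,
        1.32070136e+00, -6.66071390e-02]), 'qd': array([-0.00038138,  0.00101731, -0.00027045, -0.00011966, -0.00244419,
       -0.00099072]), 'effort': array([-1.53750298e-03, -5.31805658e+01, -3.52735734e+01,  7.07558286e-02,
        2.43994006e-02, -4.79655944e-05]), 'eef_pos': array([5.49695420e+02, 2.54280064e-02, 1.73676611e+02]), 'eef_rot': array([-3.14041349e+00, -6.25098166e-05,  1.57083106e+00]), 'wrist_force': array([ 0.47808038,  0.73956278, -0.01219115]), 'moment': array([-0.02357646, -0.01366193, -0.0022624 ]), 'finger_gap': 93.92883609551298}
scene [[-0.3, 0.74, -0.6, 954.74], [0.95, 0.23, -0.19, 96.68], [0.0, -0.63, -0.78, 574.64], [0.0, 0.0, 0.0, 1.0]] 393.94854461278203 253.08965829700801 186.20090224610345
lock_grip [([154.6, 146.3, 21.6, 33.7], 0.88)]
lid_grip [([103.8, 153.5, 58.1, 44.5], 0.81)]
side [[-0.9, -0.25, 0.37, 285.63], [-0.44, 0.48, -0.75, 544.04], [0.01, -0.84, -0.54, 486.42], [0.0, 0.0, 0.0, 1.0]] 389.3276072283322 261.4826679619726 191.50427206385712
lock_grip [([292.7, 154.1, 15.7, 15.0], 0.7)]
lid_grip [([271.8, 139.0, 32.1, 25.0], 0.89)]
wrist [[1.0, 0.0, -0.0, 549.86], [0.0, -0.96, -0.27, 77.97], [-0.0, 0.27, -0.96, 385.19], [0.0, 0.0, 0.0, 1.0]] 293.14300283917197 256.67601497085263 195.31072573616132
lock_grip [([246.6, 337.3, 14.1, 14.8], 0.69)]
lid_grip [([261.8, 336.5, 50.7, 38.1], 0.72)]
```

View pics/scene0.png

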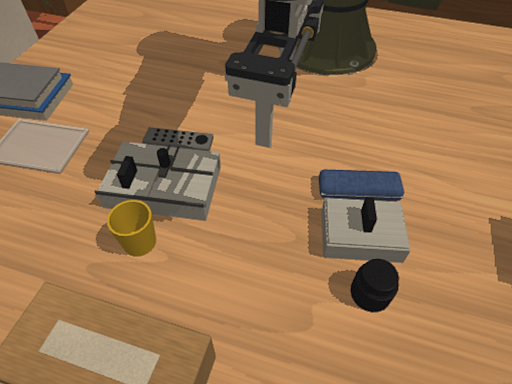

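View pics/wrist0.png

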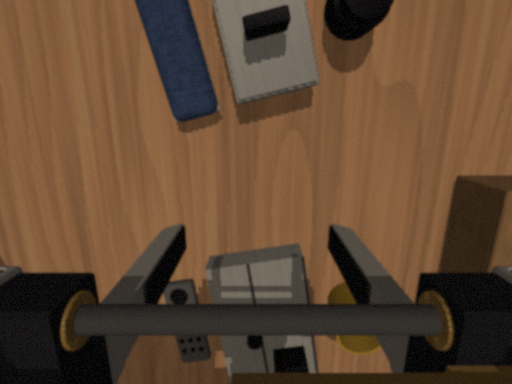

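The scene picture shows the medicine box at left, with its post at (165,160) and lid bar at (127,172). The remote is behind it and the yellow cup in front. The smaller tin at right is the decoy. In the wrist picture the box is at the bottom, around (265,310). I'll move the wrist camera over it.

send_rows --series '[[[1, -40, 0, 0, 0], [1, -80, 0, 0, 0], [1, -110, 0, 0, 0], [1, -110, 0, 0, 0], [1, -110, 0, 0, 0]]]'

```text
clock: 0.95
eef_pos: [549.9, -110.1, 174.1]
eef_rot: [-3.141, -0.0, 1.57]
wrist_force: [0.0, 0.5, -0.3]
finger_gap: 94.1
```

```bash
python3 - <<'E'
from h import *
for n in ['wrist','scene','side']:
    c=snap(n,n+'1.png')
    for t in ['lock_grip','lid_grip']:
        for d in manip.silhouettes(t,c)[:2]:
            m=d['pixels']; v,u=np.nonzero(m)
            print(n,t,round(d['conf'],2),d['rect'],m.sum(),cv2.minAreaRect(np.c_[u,v].astype(np.float32)), [onz(c,*p,82).round(1).tolist() for p in [(u.mean(),v.mean()),(u.mean(),v.min())]])
w=cv2.imread('pics/wrist1.png'); cv2.imwrite('pics/w1b.png',cv2.resize(w,(768,576)))
E
```

```text
wrist lock_grip 0.81 [237.0, 245.3, 37.2, 27.3] 663 ((255.4423065185547, 256.7115478515625), (26.279563903808594, 39.0271110534668), 78.69007110595703) [[546.9, -186.8, 82.0], [547.0, -173.0, 82.0]]
scene lock_grip 0.7 [156.4, 146.4, 18.1, 31.7] 333 ((164.5, 162.5), (29.0, 15.0), 90.0) [[568.9, -182.7, 82.0], [539.1, -197.0, 82.0]]
scene lid_grip 0.74 [107.3, 153.9, 53.6, 41.4] 1492 ((130.6197967529297, 179.78408813476562), (45.86989974975586, 42.57453536987305), 24.623563766479492) [[619.5, -218.8, 82.0], [576.0, -242.5, 82.0]]
side lock_grip 0.64 [291.4, 150.8, 20.3, 20.5] 205 ((301.8706970214844, 160.69825744628906), (21.198650360107422, 17.616607666015625), 3.3664605617523193) [[534.0, -160.3, 82.0], [552.0, -206.1, 82.0]]
side lid_grip 0.57 [268.8, 139.6, 37.8, 27.6] 521 ((289.907470703125, 153.48336791992188), (25.488204956054688, 28.5887393951416), 24.227745056152344) [[577.5, -190.5, 82.0], [605.2, -255.7, 82.0]]
```

View pics/w1b.png

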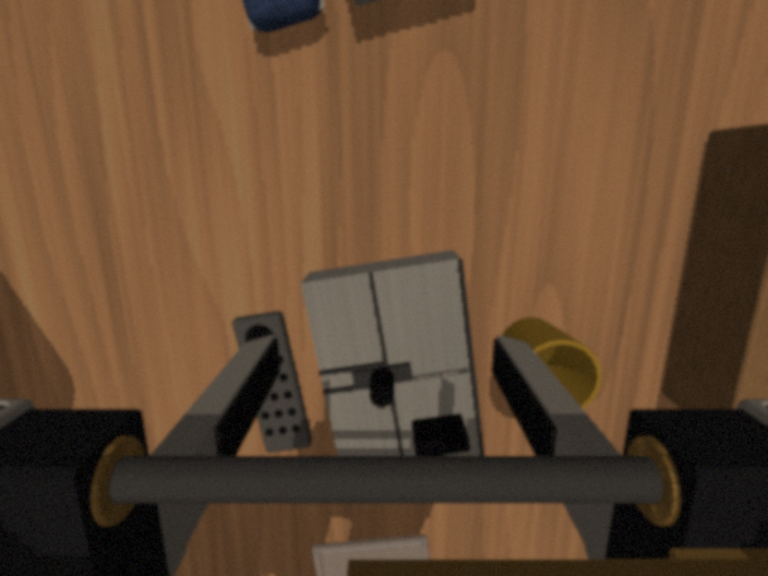

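The wrist picture (768 px wide) shows the post at about (382,390), the bolt from (325,382) to (410,368), and the bar at (440,435). The box is yawed by about +9°. I'll overlay a model to pin down the poses.

```bash
cat > ov.py <<'E'
from h import *
from scipy.optimize import least_squares
c=snap('wrist')
im=cv2.resize(c['img'][:,:,::-1],None,fx=4,fy=4,interpolation=cv2.INTER_CUBIC)
def P(p): u,v=proj(c,p); return (int(4*u+1.5),int(4*v+1.5))
k=1/1.5
a,b=onz(c,305*k,282*k,40),onz(c,458*k,258*k,40); print('edge',a.round(1),b.round(1),np.linalg.norm(b-a),np.degrees(np.arctan2(*(b-a)[1::-1])))
l,r=onz(c,325*k,378*k,50),onz(c,410*k,365*k,50); print('bolt',np.degrees(np.arctan2(*(r-l)[1::-1])),np.linalg.norm(r-l))
yaw=np.arctan2(*(b-a)[1::-1]); Rz=R.from_euler('z',yaw).as_matrix()
post=onz(c,382*k,393*k,82); print('post',post)
ctr=(a+b)/2-Rz@[0,95,0]; print('ctr',ctr)
def poly(o,w,h,z,col):
    q=[P(np.r_[(o+Rz@[sx*w/2,sy*h/2,0])[:2],z]) for sx,sy in((-1,-1),(1,-1),(1,1),(-1,1))]; cv2.polylines(im,[np.array(q)],True,col,1)
poly(ctr,130,190,40,(0,255,0))
circ=lambda z,col:cv2.polylines(im,[np.array([P([post[0]+10*np.cos(t),post[1]+10*np.sin(t),z]) for t in np.arange(0,6.3,.3)])],True,col,1)
circ(82,(0,0,255));circ(49,(255,0,255))
lid=post+Rz@[38,-55,0]; print('lid',lid)
poly(lid,44,14,82,(0,0,255));poly(lid,44,14,45,(255,0,255))
print('post rel box',Rz.T@(post-ctr))
cv2.imwrite('pics/ov1.png',cv2.resize(im[640:1250,780:1320],None,fx=.98,fy=.98))
E
python3 ov.py
```

```text
edge [ 485.1 -119.5   40. ] [608.2 -99.6  40. ] 124.65854183929159 9.190022446361855
bolt 9.548871410751778 72.01421606981087
post [ 547.74592672 -196.39753706   82.        ]
ctr [ 561.82707663 -203.31444821   40.        ]
lid [ 594.04217285 -244.62260932   82.        ]
post rel box [-12.79571063   9.07701669  42.        ]
```

View pics/ov1.png

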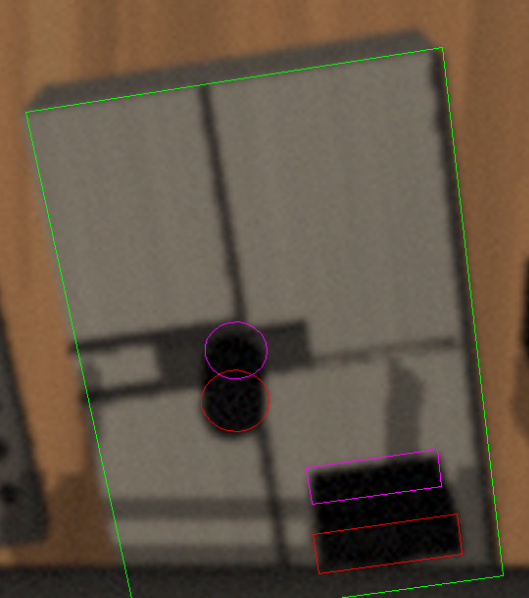

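The overlay fits: post top at (547.7,-196.4), lid bar near (594,-244.5), yaw +9.2°. I'll approach the post with the jaws along the box x axis.

send_rows --series '[[[0.5, -43, -1, 20, -5], [0.5, -86, -2, 40, -9.2], [0.5, -86, -2, 60, -9.2], [0.5, -86, -2, 80, -9.2], [0.5, -86, -2, 95, -9.2], [0.5, -86, -2, 105, -9.2], [0.5, -86, -2, 111, -9.2], [0.5, -86, -2, 111, -9.2], [0.5, -86, -2, 111, -9.2]]]'

```text
clock: 2.35
eef_pos: [548.3, -196.1, 63.9]
eef_rot: [3.141, 0.0, 1.731]
wrist_force: [0.5, -1.0, 0.2]
finger_gap: 47.3
```

```bash
python3 - <<'E'
from h import *
w=snap('wrist')['img'];c=snap('scene'); s=manip.read_state(); print(s['eef_pos'],s['eef_rot'],s['wrist_force'])
a=cv2.resize(c['img'][100:240,70:270],(560,392)); 
cv2.imwrite('pics/v2.png',cv2.resize(np.hstack([a,cv2.resize(w,(523,392))]),(800,290))[:,:,::-1])
E
```

```text
[ 548.36470536 -196.09273622   64.01525536] [3.14060807e+00 6.03628191e-04 1.73145267e+00] [-0.02882327  0.77633602 -0.83485187]
```

View pics/v2.png

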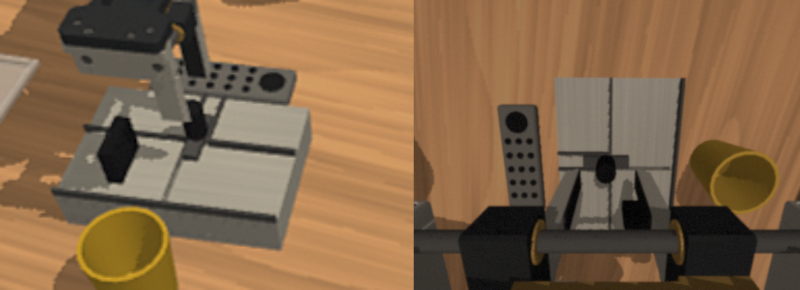

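```bash
python3 - <<'E'
from h import *
s=manip.read_state(); Rt=R.from_euler('xyz',s['eef_rot']).as_matrix()
for n in ['wrist','scene','side']:
    c=snap(n); im=cv2.resize(c['img'][:,:,::-1],None,fx=4,fy=4,interpolation=cv2.INTER_CUBIC)
    for p,col in [([0,23.5,8],(0,0,255)),([0,-23.5,8],(0,0,255)),([8,23.5,8],(0,255,0)),([-8,23.5,8],(0,255,255)),([0,0,-18],(255,0,255))]:
        u,v=proj(c,s['eef_pos']+Rt@p); 
        cv2.circle(im,(int(4*u),int(4*v)),4,col,-1)
        if p[1]==0: o=(int(4*u),int(4*v))
    x,y=max(o[0]-190,0),max(o[1]-190,0); cr=cv2.resize(im[y:y+380,x:x+380],(260,260)); A=cr if n=='wrist' else np.hstack([A,cr])
cv2.imwrite('pics/v3.png',A)
E
```

```text
(no output)
```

View pics/v3.png

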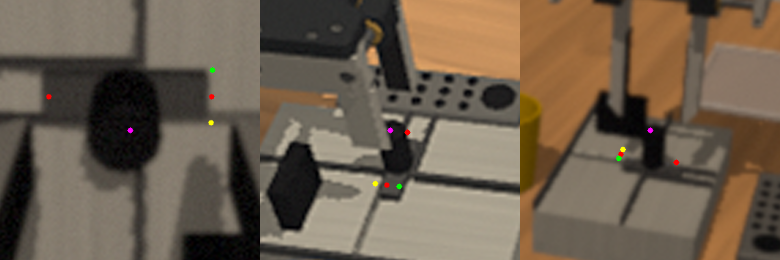

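The finger tips show higher than the stated geometry predicts. I'll quantify that against the start picture and the current one.

```bash
python3 - <<'E'
from h import *
s=manip.read_state(); Rt=R.from_euler('xyz',s['eef_rot']).as_matrix(); print(s['eef_pos'],s['finger_gap'],s['joints'])
R0=R.from_euler('xyz',[-3.1404,0,1.5708]).as_matrix()
out=[]
for n in ['scene','side']:
    c=snap(n)
    for im,p0,Rx,g in [(cv2.imread(f'pics/{n}0.png'),np.array([549.7,0,173.7]),R0,47),(c['img'][:,:,::-1],s['eef_pos'],Rt,23.5)]:
        im=cv2.resize(im,None,fx=4,fy=4,interpolation=cv2.INTER_CUBIC)
        for y in (g,-g):
            for k,col in [(8,(0,0,255)),(-12,(0,255,0)),(-32,(255,0,0))]:
                u,v=proj(c,p0+Rx@[0,y,k]); cv2.circle(im,(int(4*u+2),int(4*v+2)),4,col,-1)
        u,v=proj(c,p0); x,y=int(max(4*u-240,0)),int(max(4*v-240,0)); out.append(cv2.resize(im[y:y+480,x:x+480],(290,290)))
cv2.imwrite('pics/v4.png',np.vstack([np.hstack(out[:2]),np.hstack(out[2:])]))
E
```

```text
[ 548.19210068 -196.07579193   63.72098025] 46.47523344681419 [-4.06423899e-01  4.80062046e-01  1.54182468e+00  4.28517388e-05
  1.11893319e+00 -5.66957303e-01]
```

View pics/v4.png

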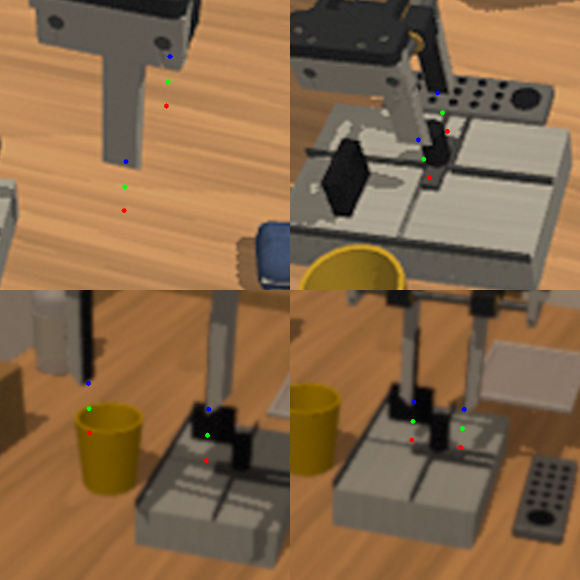

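In all four views the visible fingertips are about 38 mm short of the stated place, at tool z of about -30 rather than +8. They currently sit above the post. A gentle closing here tests that safely: a gap of 20 means they are on the post, 0 means above it.

send_rows --series '[[[0.1, 0, 0, 0, 0], [0.1, 0, 0, 0, 0], [0.1, 0, 0, 0, 0], [0.1, 0, 0, 0, 0], [0.1, 0, 0, 0, 0], [0.1, 0, 0, 0, 0]]]' --newtons 5

```text
clock: 3.3
eef_pos: [548.0, -196.0, 63.2]
eef_rot: [-3.142, -0.0, 1.731]
wrist_force: [0.4, 1.0, -0.1]
finger_gap: 9.7
```

The gap fell to 9.7, so the fingers really are about 38 mm short and above the post. I'll check the lateral alignment before going lower.

```bash
python3 - <<'E'
from h import *
s=manip.read_state(); Rt=R.from_euler('xyz',s['eef_rot']).as_matrix()
out=[]
for n in ['wrist','scene']:
    c=snap(n); im=cv2.resize(c['img'][:,:,::-1],None,fx=4,fy=4,interpolation=cv2.INTER_CUBIC)
    for p,col in [([-8,5,-30],(0,0,255)),([8,5,-30],(0,255,0)),([-8,-5,-30],(0,0,255)),([8,-5,-30],(0,255,0)),([0,0,-18],(255,0,255))]:
        u,v=proj(c,s['eef_pos']+Rt@p); cv2.circle(im,(int(4*u+2),int(4*v+2)),3,col,-1)
    x,y=int(max(4*u-200,0)),int(max(4*v-200,0)); out.append(im[y:y+400,x:x+400])
cv2.imwrite('pics/v5.png',np.hstack(out))
E
```

```text
(no output)
```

View pics/v5.png

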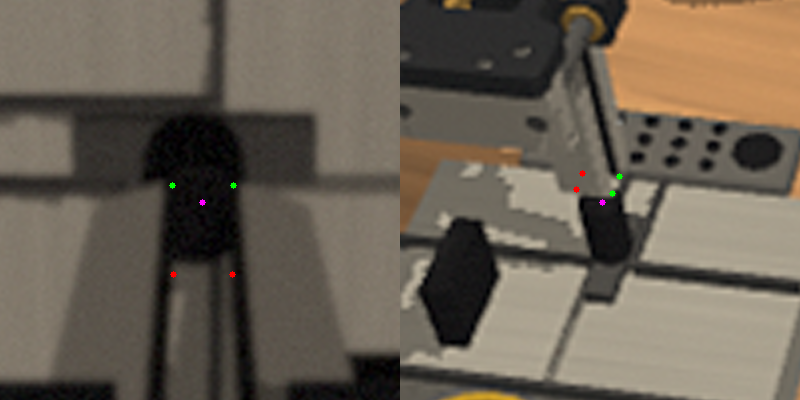

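The alignment is good: the pads are centred on the post to within about 2 mm in both views. I'll open, go down 35 mm and grip.

send_rows --series '[[[0.5, 0, 0, 0, 0], [0.5, 0, 0, 0, 0], [0.5, 0, 0, 0, 0], [0.5, 0, 0, 0, 0], [0.5, 0, 0, 10, 0], [0.5, 0, 0, 20, 0], [0.5, -1, 0, 28, 0], [0.5, -1, 0, 33, 0], [0.5, -1, 0, 35, 0], [0.5, -1, 0, 35, 0]]]'

```text
clock: 4.4
eef_pos: [548.1, -197.0, 28.0]
eef_rot: [-3.141, -0.0, 1.731]
wrist_force: [-0.6, 0.1, -0.4]
finger_gap: 47.4
```

send_rows --series '[[[0, 0, 0, 0, 0], [0, 0, 0, 0, 0], [0, 0, 0, 0, 0], [0, 0, 0, 0, 0], [0, 0, 0, 0, 0], [0, 0, 0, 0, 0]]]' --newtons 15

```text
clock: 5.0
eef_pos: [548.2, -197.0, 28.4]
eef_rot: [3.142, 0.0, 1.731]
wrist_force: [-1.7, -0.1, 2.8]
finger_gap: 19.7
```

Gripped at 19.7 mm. Now I'll slide along tool -y, which is the box's -x.

send_rows --series '[[[0, 0, -4, 0, 0], [0, 0, -8, 0, 0], [0, 0, -12, 0, 0], [0, 0, -16, 0, 0], [0, 0, -19, 0, 0], [0, 0, -22, 0, 0], [0, 0, -23, 0, 0], [0, 0, -23, 0, 0]]]'

```text
clock: 5.8
eef_pos: [525.2, -200.7, 28.4]
eef_rot: [-3.141, -0.0, 1.731]
wrist_force: [-0.9, 1.7, 7.8]
finger_gap: 19.8
```

send_rows --series '[[[0, 0, -1, 0, 0], [0, 0, -2, 0, 0], [0, 0, -3, 0, 0], [0, 0, -3, 0, 0]]]'

```text
clock: 6.2
eef_pos: [522.5, -201.1, 28.4]
eef_rot: [3.142, -0.0, 1.731]
wrist_force: [1.2, 2.8, 5.7]
finger_gap: 19.0
```

send_rows --series '[[[0, 0, -1, 0, 0], [0, 0, -2, 0, 0], [0, 0, -2, 0, 0]]]'

```text
clock: 6.5
eef_pos: [520.6, -201.4, 28.4]
eef_rot: [3.141, -0.0, 1.731]
wrist_force: [1.1, 1.9, 4.9]
finger_gap: 20.1
```

send_rows --series '[[[0, 0, -1, 0, 0], [0, 0, -1, 0, 0]]]'

```text
clock: 6.7
eef_pos: [519.6, -201.6, 28.4]
eef_rot: [3.141, 0.0, 1.731]
wrist_force: [1.3, 2.5, 6.0]
finger_gap: 19.4
```

send_rows --series '[[[0, 0, -1, 0, 0], [0, 0, -1, 0, 0]]]'

```text
clock: 6.9
eef_pos: [519.2, -201.6, 28.4]
eef_rot: [3.14, 0.0, 1.731]
wrist_force: [5.7, 3.0, 3.2]
finger_gap: 19.4
```

send_rows --series '[[[0, 0, -1, 0, 0], [0, 0, -1, 0, 0]]]'

```text
clock: 7.1
eef_pos: [519.1, -201.7, 28.5]
eef_rot: [3.138, 0.001, 1.731]
wrist_force: [12.6, 3.5, -1.4]
finger_gap: 19.6
```

The bolt is against its stop after about 29.5 mm of travel, with the reaction rising to 12 N. I'll release, lift and turn for the lid.

send_rows --series '[[[0.5, 0, 1, 0, 0], [0.5, 0, 1, 0, 0], [0.5, 0, 1, 0, 0], [0.5, 0, 1, 0, 0], [0.5, 0, 1, -20, 0], [0.5, 0, 1, -45, 0], [0.5, 0, 1, -70, 0], [0.5, 0, 1, -70, 0]]]'

```text
clock: 7.9
eef_pos: [519.8, -202.5, 101.4]
eef_rot: [3.138, 0.003, 1.731]
wrist_force: [-0.3, 0.9, -0.2]
finger_gap: 46.8
```

send_rows --series '[[[0.5, -10, 14, 0, 8.5], [0.5, -20, 28, 0, 17], [0.5, -30, 42, 0, 25.5], [0.5, -40, 56, 0, 34], [0.5, -54, 68, 0, 42.5], [0.5, -54, 68, 0, 51], [0.5, -54, 68, 0, 59.5], [0.5, -54, 68, 0, 68], [0.5, -54, 68, 0, 76.5], [0.5, -54, 68, 0, 85]]]'

```text
clock: 8.9
eef_pos: [593.8, -244.1, 97.1]
eef_rot: [-3.141, 0.001, 0.242]
wrist_force: [0.4, -0.1, -0.1]
finger_gap: 47.1
```

send_rows --series '[[[0.5, 0, 0, 0, 5], [0.5, 0, 0, 0, 5], [0.5, 0, 0, 0, 5]]]'

```text
clock: 9.2
eef_pos: [594.0, -244.2, 97.6]
eef_rot: [-3.141, 0.001, 0.163]
wrist_force: [-0.4, -0.3, 0.4]
finger_gap: 47.0
```

```bash
python3 - <<'E'
from h import *
s=manip.read_state(); Rt=R.from_euler('xyz',s['eef_rot']).as_matrix(); print(s['eef_pos'],s['eef_rot'],s['joints'])
out=[]
for n in ['wrist','scene']:
    c=snap(n); im=cv2.resize(c['img'][:,:,::-1],None,fx=3,fy=3,interpolation=cv2.INTER_CUBIC)
    q=s['eef_pos']
    for p,col in [([-22,7],(0,0,255)),([22,7],(0,255,0)),([22,-7],(0,255,0)),([-22,-7],(0,0,255)),([0,0],(255,0,255))]:
        w=q+Rt@[*p,0]; w[2]=82
        u,v=proj(c,w); cv2.circle(im,(int(3*u+2),int(3*v+2)),3,col,-1)
    x,y=int(max(3*u-200,0)),int(max(3*v-200,0)); out.append(im[y:y+400,x:x+400]); out[-1]=cv2.copyMakeBorder(out[-1],0,400-out[-1].shape[0],0,400-out[-1].shape[1],cv2.BORDER_CONSTANT)
cv2.imwrite('pics/v6.png',np.hstack(out))
E
```

```text
[ 594.03507951 -244.17202851   97.60596148] [-3.14116056e+00  7.33002682e-04  1.63363348e-01] [-4.46973115e-01  5.70745785e-01  1.31794055e+00 -6.94945699e-05
  1.25375464e+00  9.60481716e-01]
```

View pics/v6.png

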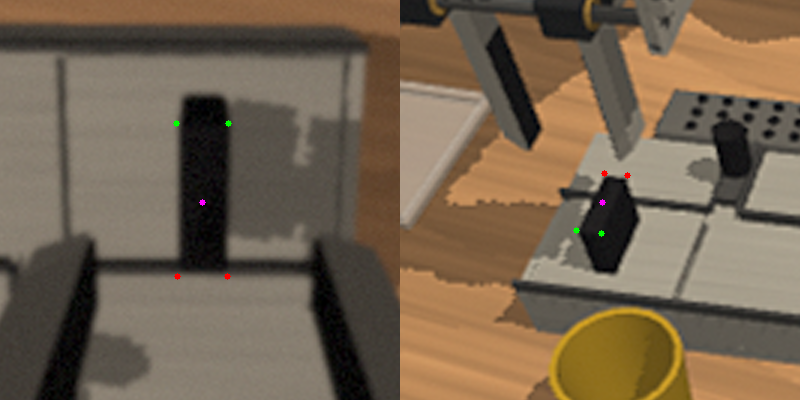

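The bar lines up with the planned grasp, its outline within 1–2 mm of the markers, and the bolt shows as drawn back. I'll descend and grip.

send_rows --series '[[[0.5, 0, 0, 20, 0], [0.5, 0, 0, 38, 0], [0.5, 0, 0, 52, 0], [0.5, 0, 0, 62, 0], [0.5, 0, 0, 68, 0], [0.5, 0, 0, 69, 0], [0.5, 0, 0, 69, 0]]]'

```text
clock: 10.0
eef_pos: [594.5, -244.3, 29.6]
eef_rot: [3.141, -0.001, 0.161]
wrist_force: [-0.3, -1.0, -0.3]
finger_gap: 46.9
```

send_rows --series '[[[0, 0, 0, 0, 0], [0, 0, 0, 0, 0], [0, 0, 0, 0, 0], [0, 0, 0, 0, 0], [0, 0, 0, 0, 0], [0, 0, 0, 0, 0]]]'

```text
clock: 10.6
eef_pos: [594.3, -244.2, 29.4]
eef_rot: [3.142, -0.0, 0.16]
wrist_force: [0.1, 0.0, 1.3]
finger_gap: 14.1
```

Gripped at 14.1 mm. The lid opens along tool -y. I'll take a small test step first, past the 5 mm of play.

send_rows --series '[[[0, 0, -2, 0, 0], [0, 0, -4, 0, 0], [0, 0, -6, 0, 0], [0, 0, -8, 0, 0], [0, 0, -8, 0, 0]]]'

```text
clock: 11.1
eef_pos: [593.0, -236.0, 29.4]
eef_rot: [-3.141, -0.0, 0.161]
wrist_force: [0.4, 1.5, 3.1]
finger_gap: 13.5
```

send_rows --series '[[[0, 0, -6, 0, 0], [0, 0, -13, 0, 0], [0, 0, -20, 0, 0], [0, 0, -27, 0, 0], [0, 0, -34, 0, 0], [0, 0, -41, 0, 0], [0, 0, -47, 0, 0], [0, 0, -52, 0, 0], [0, 0, -55, 0, 0], [0, 0, -55, 0, 0]]]'

```text
clock: 12.1
eef_pos: [584.4, -181.2, 29.4]
eef_rot: [-3.141, -0.0, 0.161]
wrist_force: [4.6, 2.9, 2.6]
finger_gap: 14.3
```

send_rows --series '[[[0, 0, -1, 0, 0], [0, 0, -2, 0, 0], [0, 0, -3, 0, 0], [0, 0, -3, 0, 0]]]'

```text
clock: 12.5
eef_pos: [584.1, -178.9, 29.4]
eef_rot: [3.141, -0.001, 0.161]
wrist_force: [5.0, -0.8, 1.8]
finger_gap: 13.5
```

send_rows --series '[[[0, 0, -1, 0, 0], [0, 0, -2, 0, 0], [0, 0, -2, 0, 0]]]'

```text
clock: 12.8
eef_pos: [583.7, -177.0, 29.4]
eef_rot: [3.141, -0.001, 0.161]
wrist_force: [6.3, -0.2, 2.2]
finger_gap: 14.0
```

send_rows --series '[[[0, 0, -1, 0, 0], [0, 0, -1, 0, 0]]]'

```text
clock: 13.0
eef_pos: [583.7, -176.5, 29.4]
eef_rot: [3.141, -0.001, 0.16]
wrist_force: [6.7, -3.0, -0.4]
finger_gap: 13.9
```

send_rows --series '[[[0, 0, -1, 0, 0], [0, 0, -1, 0, 0]]]'

```text
clock: 13.2
eef_pos: [583.7, -176.4, 29.4]
eef_rot: [3.139, -0.001, 0.16]
wrist_force: [7.0, -9.6, -1.6]
finger_gap: 13.7
```

send_rows --series '[[[0, 0, -1, 0, 0], [0, 0, -1, 0, 0]]]'

```text
clock: 13.4
eef_pos: [583.7, -176.4, 29.4]
eef_rot: [3.138, -0.002, 0.16]
wrist_force: [9.9, -15.7, -4.9]
finger_gap: 14.2
```

The lid is on its stop: about 68.7 mm of travel plus up to 1–2 mm it was open at the start. I'll back off the wound-up command, release and lift.

send_rows --series '[[[0, 0, 1.5, 0, 0], [0.5, 0, 1.5, 0, 0], [0.5, 0, 1.5, 0, 0], [0.5, 0, 1.5, 0, 0], [0.5, 0, 1.5, 0, 0], [0.5, 0, 1.5, -20, 0], [0.5, 0, 1.5, -50, 0], [0.5, 0, 1.5, -85, 0], [0.5, 0, 1.5, -120, 0], [0.5, 0, 1.5, -130, 0]]]'

```text
clock: 14.4
eef_pos: [584.3, -175.9, 163.2]
eef_rot: [3.139, -0.004, 0.161]
wrist_force: [0.3, -0.4, -0.5]
finger_gap: 47.1
```

```bash
python3 - <<'E'
from h import *
s=manip.read_state(); print(s['eef_pos'],s['wrist_force'],s['clock'])
Rz=R.from_euler('z',9.2,degrees=True).as_matrix()
out=[]
for n in ['wrist','scene']:
    c=snap(n); im=cv2.resize(c['img'][:,:,::-1],None,fx=3,fy=3,interpolation=cv2.INTER_CUBIC)
    for q,o in [((583.7,-176.4,82),(22,7)),((519,-202,82),(10,10))]:
        for sx,sy in((1,1),(1,-1),(-1,1),(-1,-1)):
            u,v=proj(c,np.array(q)+Rz@[sx*o[0],sy*o[1],0]); cv2.circle(im,(int(3*u+2),int(3*v+2)),3,(0,0,255),-1)
    x,y=int(max(3*u-150,0)),int(max(3*v-200,0)); e=im[y:y+400,x:x+400]; out.append(cv2.copyMakeBorder(e,0,400-e.shape[0],0,400-e.shape[1],cv2.BORDER_CONSTANT))
cv2.imwrite('pics/v7.png',np.hstack(out))
E
```

```text
[ 584.28791498 -175.89618303  163.23965277] [ 0.30843229 -0.37839332 -0.52376311] 14.4
```

View pics/v7.png

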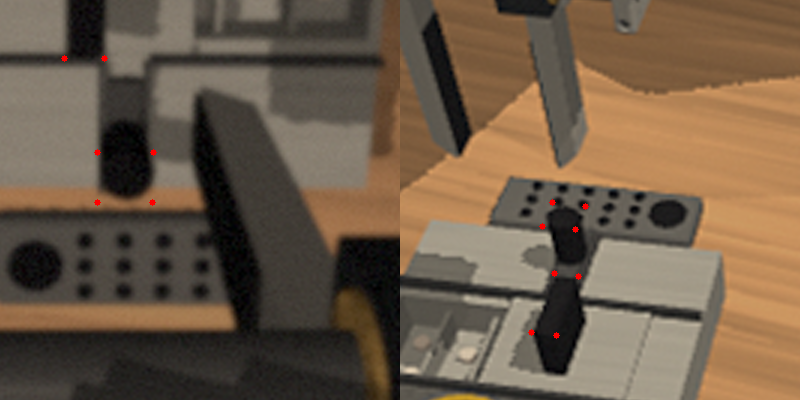

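```bash
python3 -c "
from cell import manip
print(abs(manip.read_state()['qd']).max()); print(manip.sign_off())"
```

```text
0.047651712285164086
the job is handed in; nothing more can be done
None
```

The medicine box is open. I slid the lock bolt back about 29.5 mm to its stop, where the reaction rose to 12 N. Only then did I slide the lid about 68.7 mm to its stop, where it rose to about 16 N. I handed the job in at about 14.5 s, well inside the 42 s.

**Last checks:**
- The final picture shows the bolt drawn back, the lid open and the tablet compartments uncovered, with post and bar where I left them.
- The gripper is open (47 mm) and about 100 mm clear of the box, with the wrist force near zero.

**One disagreement:** the real fingertips sit about 38 mm short of the stated tool geometry. I saw this in the pictures and confirmed it with a test closing above the post, then went that much lower for both grasps.

**Not fully certain:** full travel is inferred from the force rise at each stop. The lid measured 1.3 mm under its 70 mm, which fits the stated starting opening of 0 to 3 mm. I also backed the command off 1.5 mm before letting go of the lid, and saw no movement in the picture afterwards.

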